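Sift a nut out from a ring core at the power-supply bench

TASK

A small brass nut has got in with the big yellow ring core in the steel sieve. Pick the sieve up by its red handle and hold it over the green tray, keeping it about level (do not tip it), then shake it side to side until the nut drops through the mesh into that tray. Then stand the sieve, with the ring core still in it, back on the bare bench, clear of the trays, and let go.

Things in the scene. Friction and masses are not known exactly. Their poses are not given: they have to be found in the camera images.
- sieve_grip (a point): Centre of the sieve's red handle bar: 130 mm long (x), 16 wide (y), 22 tall (z up), 105 mm above the sieve's underside, over its centre of mass; an upright at each x end. Below it hangs the open steel sieve, 140 (x) by 92 mm (y), walls 4 mm thick, 50 high, 0.33 to 0.51 kg. Floor top 15 mm above the underside: a solid strip 28 mm wide (y) along the middle, mesh openings 29 (x) by 28 mm (y) on both sides.
- tray_in (a point): Centre of the inner floor of the fixed green tray, 4 mm above the bench. The tray is square, 210 mm outside, 202 mm inside, 40 mm high, walls 4 mm; x and y run along its sides. A blue tray of the same size, on the other side of the bench, is not the one.
- nut_mid (a point): Centre of the loose brass hexagon nut, 17 mm across flats, 8 high, 11 g; it passes the openings. It starts on the sieve's solid strip, 40 mm to one x side of the middle. It slides on the floor above about 3 m/s2: carry more gently, then shake harder along the sieve's y (such as 60 mm strokes of 0.2 s, to and fro) so that it leaves the strip and drops through an opening.
- core_mid (a point): Centre of the loose yellow ring core, 42 mm outside, 22 mm inside diameter, 16 mm high, 50 g; too big for the openings. It starts on the sieve's solid strip, on the other x side from the nut.
Not all that is in view belongs to the job. Several things look just like the part that bears sieve_grip: the one meant starts nearest to the robot's base.

How it is judged:
On the way, in this order (a step that is already met when the one before it is completed fails the run):
1. the sieve is held over the green tray (middle within 90 mm, lifted by 30 mm or more) with the nut and the core still in it (height (world z) of sieve_grip above 0.135 m and horizontal distance between sieve_grip and tray_in below 0.09 m and z of nut_mid in the frame of sieve_grip between -0.094 and -0.05 m and x of nut_mid in the frame of sieve_grip between -0.066 and 0.066 m and y of nut_mid in the frame of sieve_grip between -0.044 and 0.044 m and z of core_mid in the frame of sieve_grip between -0.095 and -0.05 m and x of core_mid in the frame of sieve_grip between -0.066 and 0.066 m and y of core_mid in the frame of sieve_grip between -0.044 and 0.044 m), for 0.1 s.
2. the nut lies in the green tray while the sieve is still held up with the core in it (height (world z) of sieve_grip above 0.135 m and x of nut_mid in the frame of tray_in between -0.1 and 0.1 m and y of nut_mid in the frame of tray_in between -0.1 and 0.1 m and z of nut_mid in the frame of tray_in below 0.025 m and z of core_mid in the frame of sieve_grip between -0.095 and -0.05 m and x of core_mid in the frame of sieve_grip between -0.066 and 0.066 m and y of core_mid in the frame of sieve_grip between -0.044 and 0.044 m), for 0.1 s.
At the end, for the whole second after the job is handed in: The nut lies in the green tray; the ring core is in the sieve; the sieve stands upright (within 5 degrees) on the bench (within 7 mm of its standing height), its middle more than 140 mm from the tray's middle (x of nut_mid in the frame of tray_in between -0.1 and 0.1 m and y of nut_mid in the frame of tray_in between -0.1 and 0.1 m and z of nut_mid in the frame of tray_in below 0.025 m and z of core_mid in the frame of sieve_grip between -0.095 and -0.05 m and x of core_mid in the frame of sieve_grip between -0.066 and 0.066 m and y of core_mid in the frame of sieve_grip between -0.044 and 0.044 m and height (world z) of sieve_grip between 0.098 and 0.112 m and angle between sieve_grip's own z axis and vertical below 0.1 rad and horizontal distance between sieve_grip and tray_in above 0.14 m); the robot touches nothing.
It fails at once if the sieve is tipped more than 15 degrees (angle between sieve_grip's own z axis and vertical above 0.26 rad).
It also fails if it takes over 54 s, if anything falls off the work surface, if the arm or the gripper's body presses on something with over 40 N, if the wrist force passes 120 N, or if a joint passes its speed limit or range.

ROBOT

A 7-joint arm with a two-finger parallel gripper is mounted at the origin on the work surface. World frame = base frame: x ahead of the robot, y to its left, z up, the work surface at z = 0. Lengths are in m, angles in rad, forces in N, time in s.
With the tool pointing down it reaches from about 0.4 to 0.85 m from the base axis. Payload 4.5 kg.
Tool frame: the origin (TCP) lies where the fingers leave the gripper's body, on its centre line; the fingertips stand 73 mm ahead of it and the grasp point (between the pads) lies 54 mm ahead of it (r.tip_reach is the distance from the TCP to the fingertips, in m); z points along the fingers, y is the direction in which the jaws open and shut (so a half turn about z gives the same grasp; the last joint's range is limited). The gripper opens to 85 mm and grips with 20 to 120 N. Pads are 22 mm wide; open, the fingers measure 114 mm over their backs; the gripper's body (76 mm by 85 mm) begins 54 mm behind the grasp point. The pads swing forward as they close: fully open they stand 13 mm farther back than shut.
Start: joints at [1.294, 0.689, -0.195, 1.565, 0.157, 0.902, -0.215], TCP at [0.191, -0.595, 0.304] pointing down, gripper open.
Joint ranges: [-3.01, 3.01], [-0.46, 2.08], [-1.47, 1.51], [0.13, 2.56], [-1, 4.14], [0.04, 2.09], [-2.66, 2.66]. Speed limits (rad/s): [2.57, 2.57, 3.14, 3.14, 3.14, 3.14, 3.14].

INTERFACE

Orientations are given as a rotation vector (axis times angle).
In Python, from bench import monitor, eyes, order, r gives the robot as it stands.
- The arm moves only by the tool move_arm, never from a script. Its argument "commands" is one flat list of numbers, 6 for each row, row after row: the shift along the tool's x, y, z in units of 30 mm (1.0 is 30 mm), then the turn, a rotation vector about the tool's x, y, z in units of 5 degrees (1.0 is 5 degrees). A call has 1 to 5 rows; each row shifts and turns the commanded pose from where the row before left it, along the tool's axes as they then stand; what a row does not reach is not made up. A row lasts 1/12 s, in which the tool goes at most 41.7 mm and 7.16 degrees, less where a joint would pass 70% of its speed; a pose out of reach is approached as far as the arm can. A call is refused whole if a number of a shift passes 1 or a number of a turn 1, either way. A call with a gripper value outside its range is refused whole. "grip" is the finger opening in mm, from 0 to 85.4, set as the call begins (left out, the last holds). The fingers move at their own pace and stop on an object; "grip_force" is the grip in N (left out, the last holds). Time passes only in rows, so rows that do not move let the fingers close. It gives the time, the measured TCP pose, the force and the opening at its end, in the units of the state.
- monitor.read_state(): the state, without advancing time (a new reading comes with each control period).
- eyes.snapshot(name): name is "scene" or "top"; returns a dict with "frame" (400x640x3 uint8, red, green, blue), "fovy" (degrees; the focal length in pixels is half the picture's height over the tangent of half this angle, whatever the lens; pixels are square), "cx", "cy" (the principal point, pixels), "cam_to_world" (4x4, takes a point from camera to world coordinates). Camera axes: x right, y up, looking along -z (the intrinsics and any distortion apply to the point x, -y, -z); pixel columns grow to the right and rows downward; lengths in m; the calibration is good to about 2 mm. A picture is of the moment at which its call begins. There is no depth.
- order.close_job(): hands the job in, once; it reports no verdict.
The state is a dict: "clock": time; "joint_pos": joint angles; "joint_velocities": joint speeds; "joint_torque": joint torques, N m; "ee_pos": TCP position; "eef_rot": TCP orientation; "ft_force": force on the tool from outside, world axes, zero at the start; "ft_torque": the same for the moment, N m; "opening": opening from 0.0 (shut) to 1.0 (fully open).
Only numpy, scipy, OpenCV 4.12 (cv2) and the standard library are available. Lean on these libraries where they do the work, as an engineer would, in place of code of your own. Each camera call takes 0.05 s, during which the arm holds its last target. There are 200 camera calls.

## Working session

There is one attempt and no reset: what is moved stays moved. The work goes in short steps, Python scripts to look and compute and a tool call to move; the robot and the scene stay as the last step left them, time stands still between calls to the robot, and variables do not carry over. Pictures are saved under pics/ and viewed, about 8 in all and at most 12, crops included, and the job is handed in when it is done.

Besides the shell and the picture viewer there is one more tool, called after "Call:" by a JSON object that holds its "fn" and its "kwargs". move_arm: Moves the arm, as the interface text tells. Its arguments: {"type":"object","properties":{"commands":{"type":"array","items":{"type":"number"}},"grip":{"type":"number"},"grip_force":{"type":"number"}},"required":["commands"]}

```bash
mkdir -p pics; ls; python3 - <<'E'
from bench import monitor, eyes, order, r
import cv2
s=monitor.read_state(); print(s)
for n in("scene","top"):
    d=eyes.snapshot(n); print(n,{k:v for k,v in d.items() if k!="frame"})
    cv2.imwrite(f"pics/{n}0.png",d["frame"][:,:,::-1])
E
```

```text
pics
{'clock': 0.0, 'joint_pos': array([ 1.29378692,  0.68997091, -0.19456411,  1.56637953,  0.15728644,
        0.90248186, -0.21510866]), 'joint_velocities': array([ 0.00025972, -0.00124758, -0.00121753,  0.0013942 , -0.00260571,
        0.00053757,  0.00169637]), 'joint_torque': array([ 6.88771979e-04, -5.39622259e+01, -1.26642443e+00, -1.58543962e+01,
        9.08563379e-03,  9.58780758e-03,  9.40121623e-06]), 'ee_pos': array([ 0.19096955, -0.59455502,  0.30308389]), 'eef_rot': array([-3.10192061e+00, -4.86146939e-01,  5.91829564e-04]), 'ft_force': array([-0.28544726, -0.02171214, -0.72816916]), 'ft_torque': array([-0.01481479, -0.01227027,  0.02135859]), 'opening': 0.9980817700867987}
scene {'fovy': 44.55420489464805, 'cx': 310.67539198330513, 'cy': 198.6858376136524, 'cam_to_world': array([[-0.00218663, -0.52869375,  0.84880983,  1.70101295],
       [ 0.99999079,  0.00197842,  0.00380837,  0.11138644],
       [-0.00369276,  0.84881034,  0.52868456,  0.81923352],
       [ 0.        ,  0.        ,  0.        ,  1.        ]])}
top {'fovy': 50.96935681350229, 'cx': 312.5830420788927, 'cy': 190.75447450026584, 'cam_to_world': array([[-0.01557911,  0.98286962, -0.18364261,  0.33240646],
       [-0.99981945, -0.01731164, -0.00783474,  0.11063705],
       [-0.01087968,  0.1834874 ,  0.98296185,  1.47824519],
       [ 0.        ,  0.        ,  0.        ,  1.        ]])}
```

View pics/top0.png

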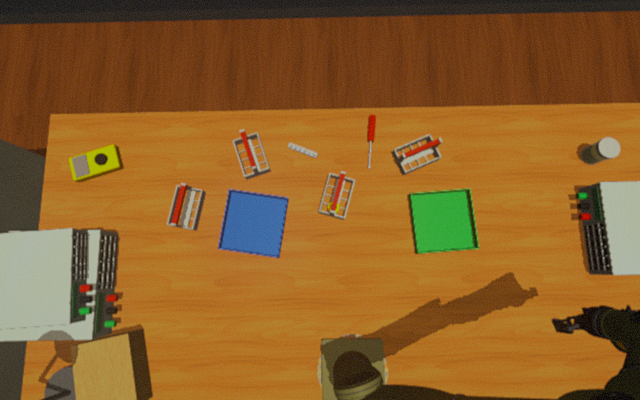

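View pics/scene0.png

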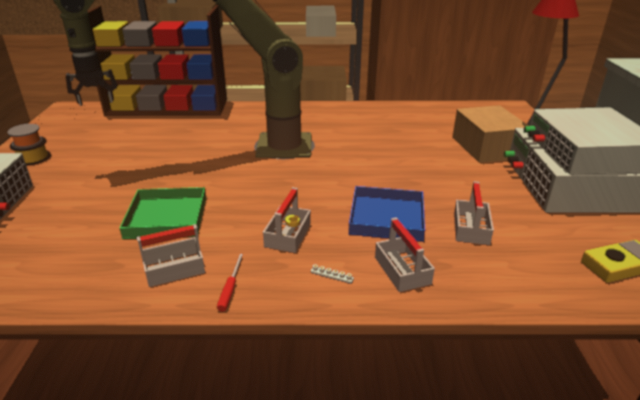

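Top view candidates for the sieve: (337,195), (251,153), (185,207) and (417,153). The base is at about (352,370), so (337,195) is nearest, and it is the only one showing yellow inside. The green tray is at (444,221). The screwdriver at (370,140) is a distractor.

```bash
cat > h.py <<'E'
import numpy as np, cv2
from bench import monitor, eyes, order, r
def ray(d,u,v):
    f=200/np.tan(np.radians(d["fovy"]/2)); M=d["cam_to_world"]
    c=np.array([(u-d["cx"])/f,-(v-d["cy"])/f,-1.]); return M[:3,3],M[:3,:3]@c
def onz(d,u,v,z):
    o,w=ray(d,u,v); return o+w*(z-o[2])/w[2]
def proj(d,p):
    f=200/np.tan(np.radians(d["fovy"]/2)); M=d["cam_to_world"]
    c=M[:3,:3].T@(np.asarray(p)-M[:3,3]); return d["cx"]+f*c[0]/-c[2], d["cy"]-f*c[1]/-c[2]
def mask(d,col,box):
    x0,y0,x1,y1=box; im=d["frame"].astype(int); R,G,B=im[...,0],im[...,1],im[...,2]
    m={"red":(R>110)&(G<0.4*R)&(B<0.4*R),"green":(G>90)&(R<.5*G)&(B<.6*G),"yel":(R>120)&(G>.75*R)&(B<.5*R)}[col]
    k=np.zeros_like(m); k[y0:y1,x0:x1]=m[y0:y1,x0:x1]; return k
def rect(d,col,box,z):
    v,u=np.nonzero(mask(d,col,box))
    P=np.array([onz(d,a,b,z)[:2] for a,b in zip(u,v)],np.float32)
    c,(w,h),a=cv2.minAreaRect(P*1000)
    if w<h:w,h,a=h,w,a+90
    return np.round(c,1),round(w),round(h),round(a,1),np.round(P.mean(0)*1000,1)
def crop(n,box,name,s=6):
    d=eyes.snapshot(n) if isinstance(n,str) else n; x0,y0,x1,y1=box
    cv2.imwrite("pics/"+name,cv2.resize(d["frame"][y0:y1,x0:x1,::-1],None,fx=s,fy=s,interpolation=cv2.INTER_CUBIC)); return d
E
python3 - <<'E'
from h import *
t=eyes.snapshot("top"); s=eyes.snapshot("scene")
print("top bar",rect(t,"red",(315,165,360,225),.116))
print("scene bar",rect(s,"red",(262,180,312,250),.112))
print("green",rect(t,"green",(400,180,490,260),.02), rect(s,"green",(110,180,215,240),.02))
a=cv2.resize(t["frame"][160:230,300:370,::-1],(390,390),interpolation=2);b=cv2.resize(s["frame"][180:255,255:330,::-1],(390,390),interpolation=2)
cv2.imwrite("pics/c1.png",np.hstack([a,b]))
E
```

```text
top bar (array([583. ,  39.2]), 122, 14, 164.3, array([584.8,  39.3], dtype=float32))
scene bar (array([576. ,  41.5]), 121, 18, 163.2, array([577. ,  41.3], dtype=float32))
green (array([ 491.6, -330. ]), 210, 205, 93.5, array([ 489.3, -325.9], dtype=float32)) (array([ 490.4, -322.8]), 187, 152, 93.7, array([ 491.9, -323.1], dtype=float32))
```

View pics/c1.png

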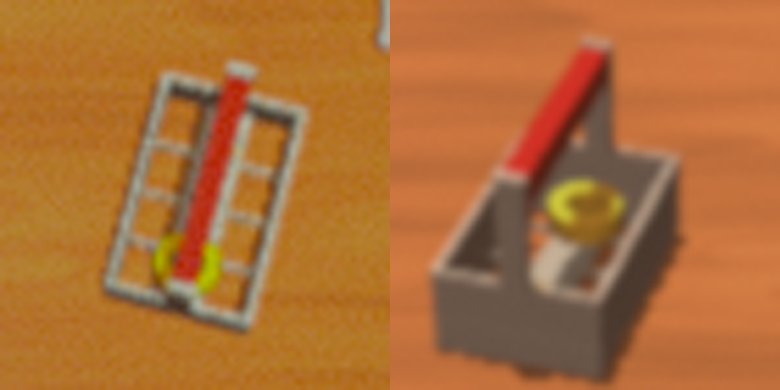

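The crop confirms the choice: red bar running from about (235,80) to (185,280), with the yellow core at the base-side end. The nut is hidden under the bar. Next I work out the reach.

```bash
cat >> h.py <<'E'
from scipy.spatial.transform import Rotation as Ro
def Rgoal(th,flip=0):  # th: world angle of tool x (deg), tool down
    th=np.radians(th+180*flip); x=np.array([np.cos(th),np.sin(th),0]); z=np.array([0,0,-1.])
    return Ro.from_matrix(np.c_[x,np.cross(z,x),z])
def togo(p,th):
    s=monitor.read_state(); R=Ro.from_rotvec(s["eef_rot"])
    x=R.as_matrix()[:,0]; print("clk",s["clock"],"p",s["ee_pos"].round(4),"yaw",np.degrees(np.arctan2(x[1],x[0])).round(2),"tilt z",R.as_matrix()[:,2].round(3),"open",round(s["opening"],3),"F",s["ft_force"].round(1),"q",s["joint_pos"].round(2))
    print("shift in tool, units",(R.inv().apply(np.asarray(p)-s["ee_pos"])/.03).round(2))
    for fl in(0,1):
        print(" turn units",((R.inv()*Rgoal(th,fl)).as_rotvec(degrees=True)/5).round(2))
E
python3 -c "
from h import *
togo([.582,.040,.303],164)
d=eyes.snapshot('top');print(proj(d,[0,0,0]),proj(d,[.582,.04,.116]))"
```

```text
clk 0.2 p [ 0.191  -0.5948  0.3034] yaw 17.81 tilt z [-0.     0.001 -1.   ] open 0.999 F [ 0.3 -0.8 -0.8] q [ 1.29  0.69 -0.19  1.57  0.16  0.9  -0.22]
shift in tool, units [ 18.88 -16.16   0.03]
 turn units [-1.000e-02 -2.000e-02 -2.924e+01]
 turn units [-0.01  0.    6.76]
(np.float64(352.36018492653926), np.float64(370.53069080556395)) (np.float64(337.3034961259763), np.float64(191.78930682869262))
```

Call:
{"fn": "move_arm", "kwargs": {"commands": [0.5, -0.43, 0, 0, 0, 0, 0.9, -0.77, 0, 0, 0, 0, 0.9, -0.77, 0, 0, 0, 0, 0.9, -0.77, 0, 0, 0, 0, 0.9, -0.77, 0, 0, 0, 0], "grip": 60}}

```text
clock: 0.67
ee_pos: [0.2766, -0.4558, 0.3039]
eef_rot: [3.104, 0.485, 0.0]
ft_force: [1.9, -0.1, -0.5]
opening: 0.703
```

Call:
{"fn": "move_arm", "kwargs": {"commands": [0.9, -0.77, 0, 0, 0, 0, 0.9, -0.77, 0, 0, 0, 0, 0.9, -0.77, 0, 0, 0, 0, 0.9, -0.77, 0, 0, 0, 0, 0.9, -0.77, 0, 0, 0, 0]}}

```text
clock: 1.08
ee_pos: [0.3699, -0.3045, 0.304]
eef_rot: [3.103, 0.486, 0.0]
ft_force: [1.2, 0.1, -0.5]
opening: 0.702
```

Call:
{"fn": "move_arm", "kwargs": {"commands": [0.9, -0.77, 0, 0, 0, 0, 0.9, -0.77, 0, 0, 0, 0, 0.9, -0.77, 0, 0, 0, 0, 0.9, -0.77, 0, 0, 0, 0, 0.9, -0.77, 0, 0, 0, 0]}}

```text
clock: 1.5
ee_pos: [0.4632, -0.153, 0.304]
eef_rot: [3.104, 0.486, 0.0]
ft_force: [-0.1, -1.1, -0.7]
opening: 0.705
```

Call:
{"fn": "move_arm", "kwargs": {"commands": [0.9, -0.77, 0, 0, 0, 0, 0.9, -0.77, 0, 0, 0, 0, 0.9, -0.77, 0, 0, 0, 0, 0.9, -0.77, 0, 0, 0, 0, 0.5, -0.43, 0, 0, 0, 0]}}

```text
clock: 1.92
ee_pos: [0.5494, -0.0118, 0.304]
eef_rot: [-3.1, -0.494, -0.004]
ft_force: [-0.7, -0.2, -0.4]
opening: 0.702
```

Call:
{"fn": "move_arm", "kwargs": {"commands": [0, 0, 0, 0, 0, 1, 0, 0, 0, 0, 0, 1, 0, 0, 0, 0, 0, 1, 0, 0, 0, 0, 0, 1, 0, 0, 0, 0, 0, 1]}}

```text
clock: 2.33
ee_pos: [0.5473, -0.0167, 0.3038]
eef_rot: [3.135, -0.203, -0.0]
ft_force: [0.1, -0.2, -0.7]
opening: 0.704
```

Call:
{"fn": "move_arm", "kwargs": {"commands": [0, 0, 0, 0, 0, 1, 0, 0, 0, 0, 0, 0.76, 0, 0, 0, 0, 0, 0, 0, 0, 0, 0, 0, 0]}}

```text
clock: 2.67
ee_pos: [0.5474, -0.0167, 0.3038]
eef_rot: [3.111, -0.434, -0.0]
ft_force: [0.1, -0.6, -0.1]
opening: 0.705
```

```bash
python3 -c "
from h import *
togo([.582,.040,.159],164)"
```

```text
clk 2.6667 p [ 0.5474 -0.0167  0.3038] yaw -15.87 tilt z [-0. -0. -1.] open 0.705 F [ 0.1 -0.6 -0.1] q [-0.09  0.59  0.06  1.81 -0.04  0.75 -1.86]
shift in tool, units [ 0.59 -2.13  4.83]
 turn units [ -0.     0.   -35.97]
 turn units [0.   0.   0.03]
```

Call:
{"fn": "move_arm", "kwargs": {"commands": [0.2, -0.7, 0, 0, 0, 0, 0.2, -0.7, 0, 0, 0, 0, 0.19, -0.73, 0, 0, 0, 0, 0, 0, 0.8, 0, 0, 0, 0, 0, 0.9, 0, 0, 0]}}

```text
clock: 3.08
ee_pos: [0.5841, 0.0419, 0.2538]
eef_rot: [-3.109, 0.429, -0.009]
ft_force: [-0.2, -0.5, -0.9]
opening: 0.703
```

Call:
{"fn": "move_arm", "kwargs": {"commands": [0, 0, 0.9, 0, 0, 0, 0, 0, 0.6, 0, 0, 0, 0, 0, 0.3, 0, 0, 0, 0, 0, 0, 0, 0, 0]}}

```text
clock: 3.42
ee_pos: [0.5809, 0.0397, 0.197]
eef_rot: [3.111, -0.435, -0.006]
ft_force: [-0.2, -0.2, -0.8]
opening: 0.701
```

```bash
python3 -c "
from h import *
togo([.582,.040,.159],164)
d=eyes.snapshot('scene');t=eyes.snapshot('top')
print(rect(d,'red',(262,180,312,250),.116))
a=cv2.resize(t['frame'][150:230,290:370,::-1],(390,390),interpolation=2);b=cv2.resize(d['frame'][160:250,245:335,::-1],(390,390),interpolation=2)
cv2.imwrite('pics/c2.png',np.hstack([a,b]))"
```

```text
clk 3.4167 p [0.5809 0.0397 0.197 ] yaw -15.92 tilt z [-0.004 -0.    -1.   ] open 0.701 F [-0.2 -0.2 -0.8] q [-0.17  0.78  0.05  1.8  -0.06  0.57 -1.94]
shift in tool, units [ 0.04 -0.02  1.27]
 turn units [-7.000e-02  2.000e-02 -3.598e+01]
 turn units [0.01 0.04 0.02]
(array([580.9,  40.5]), 118, 13, 164.4, array([584.1,  40.4], dtype=float32))
```

View pics/c2.png

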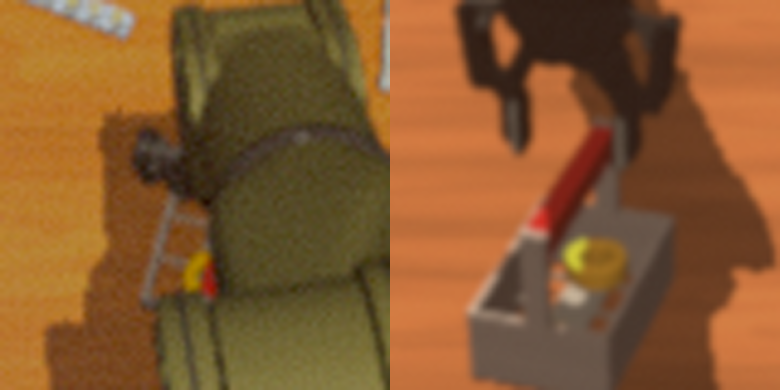

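The scene crop shows the fingers at (515,120) and (625,130) straddling the bar, with the core still in the sieve. I descend and close in two stages.

Call:
{"fn": "move_arm", "kwargs": {"commands": [0, 0, 0.4, 0, 0, 0, 0, 0, 0.5, 0, 0, 0, 0, 0, 0.4, 0, 0, 0, 0, 0, 0, 0, 0, 0, 0, 0, 0, 0, 0, 0], "grip": 60}}

```text
clock: 3.93
ee_pos: [0.5821, 0.0397, 0.1602]
eef_rot: [3.111, -0.437, 0.0]
ft_force: [0.1, 0.6, -0.7]
opening: 0.703
```

Call:
{"fn": "move_arm", "kwargs": {"commands": [0, 0, 0, 0, 0, 0, 0, 0, 0, 0, 0, 0, 0, 0, 0, 0, 0, 0, 0, 0, 0, 0, 0, 0, 0, 0, 0, 0, 0, 0], "grip": 26, "grip_force": 30}}

```text
clock: 4.35
ee_pos: [0.5822, 0.0398, 0.1603]
eef_rot: [-3.111, 0.437, -0.001]
ft_force: [-0.3, 0.6, 0.4]
opening: 0.307
```

Call:
{"fn": "move_arm", "kwargs": {"commands": [0, 0, 0, 0, 0, 0, 0, 0, 0, 0, 0, 0, 0, 0, 0, 0, 0, 0, 0, 0, 0, 0, 0, 0, 0, 0, 0, 0, 0, 0], "grip": 8}}

```text
clock: 4.77
ee_pos: [0.5819, 0.0393, 0.1599]
eef_rot: [3.11, -0.438, -0.0]
ft_force: [-1.3, -2.1, -0.1]
opening: 0.179
```

Call:
{"fn": "move_arm", "kwargs": {"commands": [0, 0, 0, 0, 0, 0, 0, 0, 0, 0, 0, 0, 0, 0, 0, 0, 0, 0, 0, 0, 0, 0, 0, 0, 0, 0, 0, 0, 0, 0], "grip": 5, "grip_force": 110}}

```text
clock: 5.18
ee_pos: [0.582, 0.0392, 0.1601]
eef_rot: [3.11, -0.437, 0.0]
ft_force: [-0.9, -3.1, 4.8]
opening: 0.168
```

```bash
python3 -c "
from h import *
togo([.582,.040,.219],164)"
```

```text
clk 5.1833 p [0.582  0.0392 0.1601] yaw -16.01 tilt z [ 0.    -0.001 -1.   ] open 0.168 F [-0.9 -3.1  4.8] q [-0.17  0.84  0.04  1.81 -0.06  0.49 -1.94]
shift in tool, units [-0.01 -0.02 -1.96]
 turn units [-1.0e-02 -1.0e-02  3.6e+01]
 turn units [ 0.01 -0.   -0.  ]
```

Call:
{"fn": "move_arm", "kwargs": {"commands": [0, 0, -0.1, 0, 0, 0, 0, 0, -0.2, 0, 0, 0, 0, 0, -0.3, 0, 0, 0, 0, 0, -0.35, 0, 0, 0, 0, 0, -0.35, 0, 0, 0]}}

```text
clock: 5.6
ee_pos: [0.5819, 0.0402, 0.1998]
eef_rot: [-3.111, 0.436, 0.0]
ft_force: [1.0, -0.6, -4.9]
opening: 0.166
```

Call:
{"fn": "move_arm", "kwargs": {"commands": [0, 0, -0.35, 0, 0, 0, 0, 0, -0.3, 0, 0, 0, 0, 0, -0.2, 0, 0, 0, 0, 0, -0.1, 0, 0, 0, 0, 0, 0, 0, 0, 0]}}

```text
clock: 6.02
ee_pos: [0.5823, 0.0397, 0.2283]
eef_rot: [-3.111, 0.437, -0.002]
ft_force: [0.1, 0.1, -4.8]
opening: 0.169
```

```bash
python3 -c "
from h import *
togo([.490,-.327,.227],164)
d=eyes.snapshot('scene');t=eyes.snapshot('top')
a=cv2.resize(t['frame'][150:230,290:370,::-1],(390,390),interpolation=2);b=cv2.resize(d['frame'][145:235,245:335,::-1],(390,390),interpolation=2)
cv2.imwrite('pics/c3.png',np.hstack([a,b]))"
```

```text
clk 6.0167 p [0.5823 0.0397 0.2283] yaw -15.99 tilt z [ 0.002  0.    -1.   ] open 0.169 F [ 0.1  0.1 -4.8] q [-0.18  0.73  0.05  1.77 -0.06  0.63 -1.94]
shift in tool, units [ 0.41 12.6   0.04]
 turn units [ 3.0e-02 -1.0e-02 -3.6e+01]
 turn units [-0.01 -0.02  0.  ]
```

View pics/c3.png

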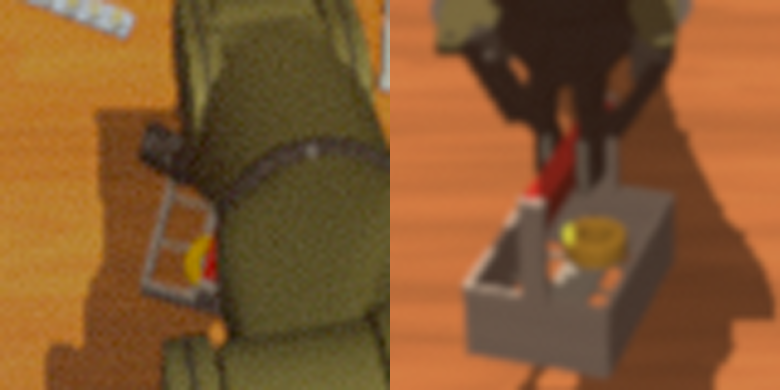

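The top crop is mostly blocked by the arm. The scene crop shows the sieve lifted and level, gripped near the bar's middle, core on board at (595,240). Now a gentle carry.

Call:
{"fn": "move_arm", "kwargs": {"commands": [0, 0.1, 0, 0, 0, 0, 0, 0.2, 0, 0, 0, 0, 0.02, 0.3, 0, 0, 0, 0, 0.02, 0.4, 0, 0, 0, 0, 0.02, 0.5, 0, 0, 0, 0]}}

```text
clock: 6.53
ee_pos: [0.571, -0.005, 0.2272]
eef_rot: [3.111, -0.436, -0.0]
ft_force: [-0.3, 0.8, -5.5]
opening: 0.164
```

Call:
{"fn": "move_arm", "kwargs": {"commands": [0.02, 0.6, 0, 0, 0, 0, 0.02, 0.6, 0, 0, 0, 0, 0.02, 0.6, 0, 0, 0, 0, 0.02, 0.6, 0, 0, 0, 0, 0.02, 0.6, 0, 0, 0, 0]}}

```text
clock: 6.95
ee_pos: [0.5484, -0.094, 0.2273]
eef_rot: [3.11, -0.44, -0.001]
ft_force: [0.3, -0.9, -5.3]
opening: 0.169
```

Call:
{"fn": "move_arm", "kwargs": {"commands": [0.02, 0.6, 0, 0, 0, 0, 0.02, 0.6, 0, 0, 0, 0, 0.02, 0.6, 0, 0, 0, 0, 0.02, 0.6, 0, 0, 0, 0, 0.02, 0.6, 0, 0, 0, 0]}}

```text
clock: 7.37
ee_pos: [0.5263, -0.1812, 0.2274]
eef_rot: [3.11, -0.44, -0.001]
ft_force: [0.5, 1.0, -5.0]
opening: 0.17
```

Call:
{"fn": "move_arm", "kwargs": {"commands": [0.02, 0.6, 0, 0, 0, 0, 0.02, 0.6, 0, 0, 0, 0, 0.02, 0.6, 0, 0, 0, 0, 0.02, 0.6, 0, 0, 0, 0, 0.02, 0.6, 0, 0, 0, 0]}}

```text
clock: 7.78
ee_pos: [0.504, -0.2685, 0.2273]
eef_rot: [3.11, -0.44, -0.001]
ft_force: [0.3, -0.3, -5.4]
opening: 0.164
```

Call:
{"fn": "move_arm", "kwargs": {"commands": [0.02, 0.6, 0, 0, 0, 0, 0.02, 0.5, 0, 0, 0, 0, 0, 0.4, 0, 0, 0, 0, 0, 0.3, 0, 0, 0, 0, 0, 0.2, 0, 0, 0, 0]}}

```text
clock: 8.2
ee_pos: [0.489, -0.3258, 0.2273]
eef_rot: [3.11, -0.44, -0.001]
ft_force: [0.6, -0.5, -5.4]
opening: 0.167
```

Call:
{"fn": "move_arm", "kwargs": {"commands": [0, 0.1, 0, 0, 0, 0, 0, 0, 0, 0, 0, 0, 0, 0, 0, 0, 0, 0, 0, 0, 0, 0, 0, 0]}}

```text
clock: 8.53
ee_pos: [0.4899, -0.3257, 0.2274]
eef_rot: [-3.11, 0.434, -0.0]
ft_force: [-0.3, -0.1, -4.8]
opening: 0.169
```

```bash
python3 -c "
from h import *
togo([.490,-.327,.220],164)
d=eyes.snapshot('scene');t=eyes.snapshot('top')
a=cv2.resize(t['frame'][160:270,390:500,::-1],(390,390),interpolation=2);b=cv2.resize(d['frame'][130:240,110:220,::-1],(390,390),interpolation=2)
cv2.imwrite('pics/c4.png',np.hstack([a,b]))"
```

```text
clk 8.5333 p [ 0.4899 -0.3257  0.2274] yaw -15.89 tilt z [ 0.     0.001 -1.   ] open 0.169 F [-0.3 -0.1 -4.8] q [ 0.53  0.74 -0.04  1.76  0.04  0.65 -1.38]
shift in tool, units [0.01 0.04 0.25]
 turn units [-0.000e+00 -2.000e-02 -3.598e+01]
 turn units [-0.01  0.    0.02]
```

View pics/c4.png

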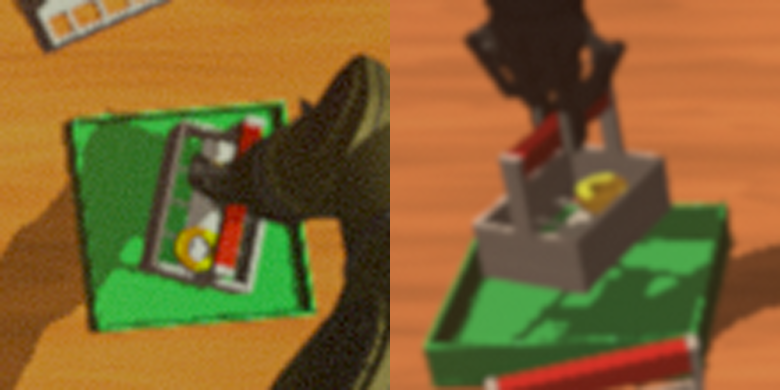

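The top crop shows the sieve over the green tray, with the nut at about (215,150) and the core at (195,250), both still inside. Step 1 is met. Now I shake along the tool's y.

Call:
{"fn": "move_arm", "kwargs": {"commands": [0, 1, 0, 0, 0, 0, 0, -1, 0, 0, 0, 0, 0, -1, 0, 0, 0, 0, 0, 1, 0, 0, 0, 0, 0, 1, 0, 0, 0, 0]}}

```text
clock: 9.05
ee_pos: [0.4856, -0.3489, 0.2274]
eef_rot: [-3.109, 0.415, -0.003]
ft_force: [0.5, -2.0, -4.7]
opening: 0.169
```

Call:
{"fn": "move_arm", "kwargs": {"commands": [0, -1, 0, 0, 0, 0, 0, -1, 0, 0, 0, 0, 0, 1, 0, 0, 0, 0, 0, 0, 0, 0, 0, 0, 0, 0, 0, 0, 0, 0]}}

```text
clock: 9.47
ee_pos: [0.4889, -0.3282, 0.2276]
eef_rot: [3.109, -0.439, -0.0]
ft_force: [0.0, -0.5, -4.4]
opening: 0.166
```

```bash
python3 -c "
from h import *
togo([.490,-.327,.227],164)
d=eyes.snapshot('scene');t=eyes.snapshot('top')
a=cv2.resize(t['frame'][160:270,390:500,::-1],(390,390),interpolation=2);b=cv2.resize(d['frame'][130:240,110:220,::-1],(390,390),interpolation=2)
cv2.imwrite('pics/c5.png',np.hstack([a,b]))"
```

```text
clk 9.4667 p [ 0.4889 -0.3282  0.2276] yaw -16.07 tilt z [-0.001 -0.002 -1.   ] open 0.166 F [ 0.  -0.5 -4.4] q [ 0.53  0.74 -0.04  1.76  0.04  0.65 -1.38]
shift in tool, units [ 0.02 -0.05  0.02]
 turn units [-0.   -0.04 35.99]
 turn units [ 0.02 -0.   -0.01]
```

View pics/c5.png

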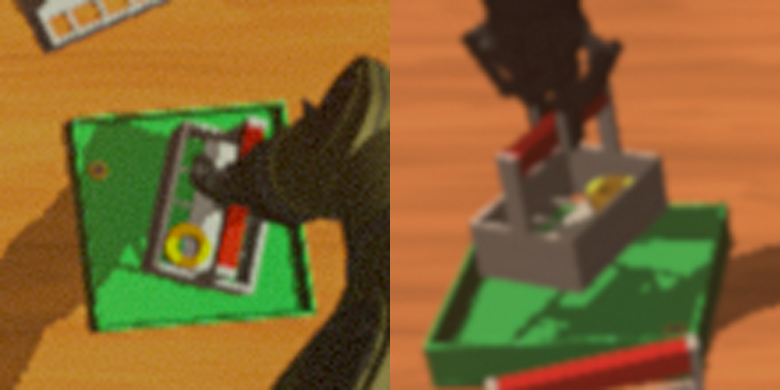

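The nut is in the green tray: top crop (98,168), scene crop (672,328). The core is still in the sieve at (187,245). I carry the sieve back to its original spot.

Call:
{"fn": "move_arm", "kwargs": {"commands": [0, -0.1, 0, 0, 0, 0, 0, -0.2, 0, 0, 0, 0, -0.02, -0.3, 0, 0, 0, 0, -0.02, -0.4, 0, 0, 0, 0, -0.02, -0.5, 0, 0, 0, 0]}}

```text
clock: 9.98
ee_pos: [0.5002, -0.2821, 0.2274]
eef_rot: [-3.111, 0.438, 0.0]
ft_force: [0.0, 0.7, -5.0]
opening: 0.168
```

Call:
{"fn": "move_arm", "kwargs": {"commands": [-0.02, -0.6, 0, 0, 0, 0, -0.02, -0.6, 0, 0, 0, 0, -0.02, -0.6, 0, 0, 0, 0, -0.02, -0.6, 0, 0, 0, 0, -0.02, -0.6, 0, 0, 0, 0]}}

```text
clock: 10.4
ee_pos: [0.5224, -0.1931, 0.2275]
eef_rot: [-3.11, 0.434, -0.0]
ft_force: [0.1, 0.3, -4.7]
opening: 0.163
```

Call:
{"fn": "move_arm", "kwargs": {"commands": [-0.02, -0.6, 0, 0, 0, 0, -0.02, -0.6, 0, 0, 0, 0, -0.02, -0.6, 0, 0, 0, 0, -0.02, -0.6, 0, 0, 0, 0, -0.02, -0.6, 0, 0, 0, 0]}}

```text
clock: 10.82
ee_pos: [0.544, -0.1057, 0.2275]
eef_rot: [-3.11, 0.434, 0.0]
ft_force: [0.4, -0.7, -5.3]
opening: 0.165
```

Call:
{"fn": "move_arm", "kwargs": {"commands": [-0.02, -0.6, 0, 0, 0, 0, -0.02, -0.6, 0, 0, 0, 0, -0.02, -0.6, 0, 0, 0, 0, -0.02, -0.6, 0, 0, 0, 0, -0.02, -0.6, 0, 0, 0, 0]}}

```text
clock: 11.23
ee_pos: [0.5656, -0.0183, 0.2274]
eef_rot: [-3.11, 0.434, 0.001]
ft_force: [0.8, -0.3, -4.9]
opening: 0.167
```

Call:
{"fn": "move_arm", "kwargs": {"commands": [-0.02, -0.6, 0, 0, 0, 0, -0.02, -0.5, 0, 0, 0, 0, 0, -0.4, 0, 0, 0, 0, 0, -0.3, 0, 0, 0, 0, 0, -0.2, 0, 0, 0, 0]}}

```text
clock: 11.65
ee_pos: [0.5812, 0.0389, 0.2274]
eef_rot: [-3.111, 0.434, 0.0]
ft_force: [-0.9, 0.2, -5.8]
opening: 0.169
```

Call:
{"fn": "move_arm", "kwargs": {"commands": [0, -0.1, 0, 0, 0, 0, 0, 0, 0.1, 0, 0, 0, 0, 0, 0.3, 0, 0, 0, 0, 0, 0.4, 0, 0, 0, 0, 0, 0.4, 0, 0, 0]}}

```text
clock: 12.07
ee_pos: [0.5818, 0.0383, 0.1905]
eef_rot: [3.11, -0.44, 0.0]
ft_force: [0.3, -0.4, -5.7]
opening: 0.168
```

Call:
{"fn": "move_arm", "kwargs": {"commands": [0, 0, 0.4, 0, 0, 0, 0, 0, 0.3, 0, 0, 0, 0, 0, 0.15, 0, 0, 0, 0, 0, 0, 0, 0, 0, 0, 0, 0, 0, 0, 0]}}

```text
clock: 12.48
ee_pos: [0.5821, 0.0395, 0.1658]
eef_rot: [3.111, -0.437, -0.0]
ft_force: [-0.2, 0.2, -5.4]
opening: 0.163
```

```bash
python3 -c "
from h import *
togo([.582,.040,.160],164)"
```

```text
clk 12.4833 p [0.5821 0.0395 0.1658] yaw -16.01 tilt z [-0. -0. -1.] open 0.163 F [-0.2  0.2 -5.4] q [-0.17  0.83  0.04  1.81 -0.06  0.5  -1.94]
shift in tool, units [-0.01 -0.01  0.19]
 turn units [ 0. -0. 36.]
 turn units [ 0.  0. -0.]
```

Call:
{"fn": "move_arm", "kwargs": {"commands": [0, 0, 0.08, 0, 0, 0, 0, 0, 0.08, 0, 0, 0, 0, 0, 0.03, 0, 0, 0, 0, 0, 0, 0, 0, 0, 0, 0, 0, 0, 0, 0]}}

```text
clock: 12.9
ee_pos: [0.5821, 0.0398, 0.1603]
eef_rot: [3.111, -0.437, 0.0]
ft_force: [-0.6, 0.3, -4.8]
opening: 0.167
```

Call:
{"fn": "move_arm", "kwargs": {"commands": [0, 0, 0.03, 0, 0, 0, 0, 0, 0, 0, 0, 0, 0, 0, 0, 0, 0, 0]}}

```text
clock: 13.15
ee_pos: [0.5821, 0.0395, 0.1601]
eef_rot: [3.111, -0.438, 0.001]
ft_force: [-2.4, -1.5, 4.8]
opening: 0.162
```

Call:
{"fn": "move_arm", "kwargs": {"commands": [0, 0, 0.03, 0, 0, 0, 0, 0, 0, 0, 0, 0, 0, 0, 0, 0, 0, 0]}}

```text
clock: 13.4
ee_pos: [0.582, 0.0394, 0.16]
eef_rot: [3.111, -0.438, 0.001]
ft_force: [-4.8, -0.4, 12.6]
opening: 0.168
```

Contact with the bench. I release and retreat upward.

Call:
{"fn": "move_arm", "kwargs": {"commands": [0, 0, -0.04, 0, 0, 0, 0, 0, 0, 0, 0, 0, 0, 0, 0, 0, 0, 0, 0, 0, 0, 0, 0, 0, 0, 0, 0, 0, 0, 0], "grip": 22, "grip_force": 30}}

```text
clock: 13.82
ee_pos: [0.5821, 0.0398, 0.1594]
eef_rot: [-3.111, 0.437, -0.0]
ft_force: [0.0, -0.0, -0.7]
opening: 0.254
```

Call:
{"fn": "move_arm", "kwargs": {"commands": [0, 0, 0, 0, 0, 0, 0, 0, 0, 0, 0, 0, 0, 0, 0, 0, 0, 0, 0, 0, 0, 0, 0, 0, 0, 0, 0, 0, 0, 0], "grip": 55}}

```text
clock: 14.23
ee_pos: [0.582, 0.0397, 0.1596]
eef_rot: [3.111, -0.437, 0.0]
ft_force: [-0.6, -0.4, 0.5]
opening: 0.643
```

Call:
{"fn": "move_arm", "kwargs": {"commands": [0, 0, -0.3, 0, 0, 0, 0, 0, -0.6, 0, 0, 0, 0, 0, -0.9, 0, 0, 0, 0, 0, -0.9, 0, 0, 0, 0, 0, -0.9, 0, 0, 0]}}

```text
clock: 14.65
ee_pos: [0.5818, 0.0397, 0.2693]
eef_rot: [3.111, -0.437, -0.0]
ft_force: [0.2, 0.3, 0.2]
opening: 0.643
```

Call:
{"fn": "move_arm", "kwargs": {"commands": [0, -0.9, -0.5, 0, 0, 0, 0, -0.9, 0, 0, 0, 0, 0, -0.9, 0, 0, 0, 0, 0, -0.9, 0, 0, 0, 0, 0, -0.9, 0, 0, 0, 0]}}

```text
clock: 15.07
ee_pos: [0.6193, 0.1707, 0.2836]
eef_rot: [-3.111, 0.437, -0.001]
ft_force: [0.7, -0.6, -0.4]
opening: 0.643
```

Call:
{"fn": "move_arm", "kwargs": {"commands": [0, -0.5, 0, 0, 0, 0, 0, 0, 0, 0, 0, 0, 0, 0, 0, 0, 0, 0]}}

```text
clock: 15.32
ee_pos: [0.623, 0.1845, 0.2829]
eef_rot: [3.111, -0.434, 0.0]
ft_force: [-0.0, -0.2, 0.1]
opening: 0.639
```

```bash
python3 -c "
from h import *
togo([.582,.040,.160],164)
d=eyes.snapshot('scene');t=eyes.snapshot('top')
print(rect(t,'red',(315,165,360,225),.116),rect(d,'red',(262,180,312,250),.116))
a=cv2.resize(t['frame'][150:260,300:490,::-1],(666,386),interpolation=2);cv2.imwrite('pics/c6a.png',a)
b=cv2.resize(d['frame'][150:260,110:330,::-1],(772,386),interpolation=2)
cv2.imwrite('pics/c6.png',cv2.resize(np.vstack([cv2.resize(a,(600,300)),cv2.resize(b,(600,300))]),None,fx=1,fy=1))"
```

```text
clk 15.3167 p [0.623  0.1845 0.2829] yaw -15.89 tilt z [-0. -0. -1.] open 0.639 F [-0.  -0.2  0.1] q [-0.4   0.75  0.09  1.52 -0.07  0.88 -2.14]
shift in tool, units [0.   5.01 4.1 ]
 turn units [  0.     0.   -35.98]
 turn units [ 0.   -0.    0.02]
(array([583.9,  40.7]), 121, 14, 162.8, array([584.8,  40.1], dtype=float32)) (array([582.7,  42.6]), 120, 18, 164.1, array([582.9,  42.5], dtype=float32))
```

View pics/c6.png

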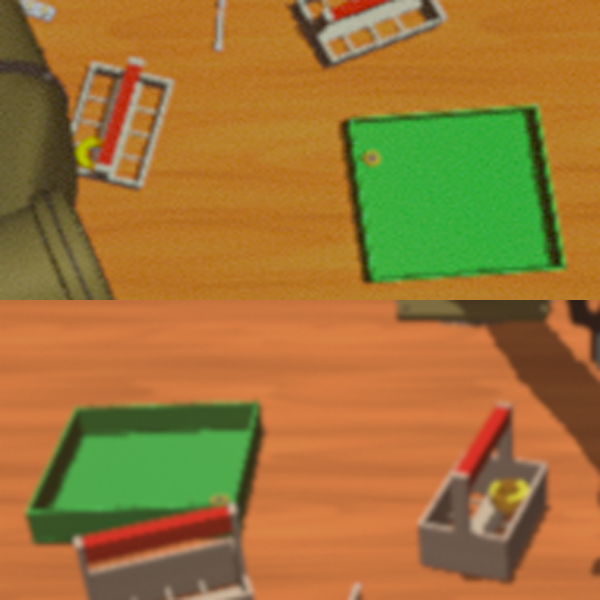

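The nut lies in the green tray (top panel, 372,158). The sieve stands level at (0.583, 0.041) with the core inside, and the arm is clear of it.

```bash
python3 -c "
from bench import order; print(order.close_job())"
```

```text
the job is handed in; nothing more can be done
None
```

The nut is in the green tray and the sieve is back on the bare bench with the ring core still in it. The job is handed in, and no verdict was reported.

- **What I did:** I gripped the sieve nearest the base by its red handle, carried it gently and level over the green tray, and shook it along its y. The nut dropped through after two to-and-fro strokes. I then carried the sieve back to its starting spot, set it down, let go and raised the arm clear.
- **Last checks:** The final pictures show the nut lying inside the tray near its left wall and the core in the sieve. Both cameras put the handle at about (0.583, 0.041), within 2 mm of each other. That is about 0.38 m from the tray's middle. The sieve looks upright, and the bar's position assuming standing height agrees between the cameras; I did not measure tilt separately.
- **Limits:** The clock stood at about 15.3 s of 54 s. The wrist force readings reached about 13 N while setting down. No check failed or disagreed.

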